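# Draw the card-index drawer shut with its cam lock

## Task

Gently push the card-index drawer in until its bolt is inside the cam lock and you feel the rubber seal begin to push back. Then take the cam driver from its stand, feel with a light touch for the slot of the cam on top of the cabinet, seat the blade in it and turn it clockwise until it has drawn the drawer in tight, without forcing it against its stop. Stand the driver back in its stand and leave everything else on the desk where it is.

Things in the scene. Friction and masses are not known exactly. Their poses are not given: they have to be found in the camera images.
- case: Grey steel card-index cabinet fixed to the desk, 180 (x) x 140 (y) x 70 (z) mm; origin at the centre of its underside, +x from the drawer end to the back, z up. The drawer shuts by sliding along +x. On top near the drawer end is the chrome cam lock; turned before the bolt is in, it shuts the bolt out.
- drawer (a joint): How far the drawer is open, m: 0 shut, starts 20 to 40 mm. 2.5 N of friction; stays where left. A steel bolt on its inner side points into the cabinet. Below 4 mm open it presses on a rubber seal that pushes back 3 N at first, 9 N when shut, so only the turned cam holds it shut. The cam can catch the bolt below 6 mm open.
- drawer_front (a point): Middle of the flat front face of the drawer, 36 mm above the desk; the front is 138 mm wide and 56 mm high (8 to 64 mm above the desk); axes as the cabinet's, so the face looks to -x. The face carries no handle.
- cam_top (a point): On the cam's axis at the top face of its 38 mm chrome boss, 78.5 mm above the desk; axes as the cabinet's, not turning with it. Slot 19.5 x 5.6 mm, 6.5 deep, starting within 0.9 rad of the cabinet's x (find it, pressing under 10 N); 0.15 rad of blade play. Clockwise from above: 0.03 N m free, about 0.2 N m drawing in the bolt, then a hard stop 1.25 to 1.65 rad from its start; keep below 0.3 N m.
- driver_grip (a point): Middle of the handle of the cam driver, a loose 90 g tool that stands upright, blade down, in the stand. The handle is black, 26 x 26 mm square with its flats along this point's x and y, 60 mm high (30 mm either way); below it is a round steel flange 34 mm across and 5 mm thick, then a shank 10 mm across and at the bottom the blade. z points up the tool.
- driver_tip (a point): Bottom end of the driver, 75 mm below the middle of the handle and 40 mm below the underside of the flange. The flat blade is 16 mm wide along this point's x, 3 mm thick along y and 10 mm high.
- stand_top (a point): Mouth of the hole in the top of the driver stand, a dark wooden block 70 x 70 mm and 50 mm high fixed to the desk; the hole is 21 mm across and goes right through. The driver hangs in it with its flange on the block's top, its tip 10 mm above the desk.
- bug_key: Brass telegraph key on a base 150 x 75 mm, 45 mm high; origin under its centre. Leave alone.
- card_block: Green enamel block 50 x 90 x 34 mm holding cards that reach up to 112 mm; origin under its centre. Leave alone.
- rotary_switch: Black bakelite rotary switch 40 mm across, 38 mm high; origin under its centre. Leave alone.
- mug: White mug 80 mm across, 95 mm high; origin under its centre. Leave alone.
- desk_mic: Desk microphone, base 100 mm across, 150 mm high; origin under its centre. Leave alone.
- tin: Round aluminium tin 52 mm across, 60 mm high; origin under its centre. Leave alone.
There are look-alikes about, which are no part of the job. What is shaped like the case but blue or purple is not meant.

How it is judged:
By the outcome, as a careful person would: the job done as asked, in the order asked, and still so for the second after the job is handed in, with the robot touching nothing.
It also fails if it takes over 72 s, if anything falls off the work surface, if the arm or the gripper's body presses on something with over 40 N, if the wrist force passes 120 N, or if a joint passes its speed limit or range.

## Robot

A 6-joint arm with a two-finger parallel gripper is mounted at the origin on the work surface. World frame = base frame: x ahead of the robot, y to its left, z up, the work surface at z = 0. Lengths are in m, angles in rad, forces in N, time in s.
With the tool pointing down it reaches from about 0.275 to 0.875 m from the base axis. Payload 12.5 kg.
Tool frame: the origin (TCP) lies midway between the tips of the shut fingers; the grasp point (between the pads) lies 19 mm behind it (env.grip_depth is the y of the grasp point in the tool frame, in m); y points along the fingers, x is the direction in which the jaws open and shut, and the axes are right-handed (so a half turn about y gives the same grasp; the last joint's range is limited). The gripper opens to 85 mm and grips with 20 to 120 N. Pads are 22 mm wide; open, the fingers measure 114 mm over their backs; the gripper's body (76 mm by 85 mm) begins 54 mm behind the grasp point. The pads swing forward as they close: fully open they stand 13 mm farther back than shut.
Start: joints at [1.096, 0.351, 1.652, -0, 1.139, -0.085], TCP at [0.209, 0.509, 0.231] pointing down, gripper open.
Joint ranges: [-2.75, 2.75], [-0.79, 2.1], [0.01, 2.65], [-1.57, 4.71], [0.07, 3.14], [-2.87, 2.87]. Speed limits (rad/s): [2.22, 2.22, 2.79, 3.14, 3.14, 3.14].

## Interface

Orientations are given as a 3x3 rotation matrix whose columns are the frame's x, y, z axes.
In Python, from plant import env gives the robot as it stands.
- The arm moves only by the tool send_rows, never from a script. Its argument "series" is one flat list of numbers, 7 for each row, row after row: the opening, from 0 (shut) to 1 (fully open), then the shift along the tool's x, y, z in cm, then the turn, a rotation vector about the tool's x, y, z in rad. In form: [hand, dx, dy, dz, ax, ay, az, hand, dx, dy, dz, ax, ay, az, ...]. A call has exactly 5 rows; each row shifts and turns the commanded pose from where the row before left it, along the tool's axes as they then stand; what a row does not reach is not made up. A row lasts 1/8 s, in which the tool goes at most 62.5 mm and 10.7 degrees, less where a joint would pass 70% of its speed; a pose out of reach is approached as far as the arm can. A call with a gripper value outside its range is refused whole. The fingers move at their own pace and stop on an object; the grip force is fixed at half the most. Time passes only in rows, so rows that do not move let the fingers close, or fill a call up. It gives the time, the measured TCP pose, the force and the opening at its end, in the units of the state.
- env.get_state(): the state, without advancing time (a new reading comes with each control period).
- env.capture(name): name is "scene" or "top"; returns the picture (420x560x3 uint8, red, green, blue); there is no depth.
- env.camera_info(name): a dict with "camera_matrix" (3x3 intrinsics, pixels), "rvec" (rotation vector, rad) and "tvec" (3), from world to camera coordinates, as OpenCV has them. Camera axes: x right, y down, z forward; pixel columns grow to the right and rows downward; lengths in m; the calibration is good to about 2 mm. A picture is of the moment at which its call begins. camera_info takes no time and is no camera call.
- env.sign_off(): hands the job in, once; it reports no verdict.
Trained networks look in the newest picture that a camera, given by its name, has taken for a name from the list of things; names that differ only in an ending like _2 or _b are one class to them, and where a whole thing is asked for, a point or a joint stands for the part that bears it (a point fixed in the world has none). Each returns a list of dicts, best first, with "confidence" (0 to 1); they miss things now and then, are a little off and sometimes report something else, mostly with a low value. They report only what shows in the picture. A call takes as long as a camera call. They do not tell look-alikes from the thing itself.
- env.masks_of(camera, thing): "region" (420x560 bool, what is visible of it) and "bbox" ([centre column, centre row, width, height] in pixels, round what is visible of it).
- env.mark_of(camera, thing): "location" ([column, row] in pixels: a listed point, or the origin of a listed thing).
The state is a dict: "clock": time; "joints": joint angles; "qd": joint speeds; "joint_torque": joint torques, N m; "eef_pos": TCP position; "orientation": TCP orientation; "contact_force": force on the tool from outside, world axes, zero at the start; "torque": the same for the moment, N m; "opening": finger opening in m.
Only numpy, scipy, OpenCV 4.12 (cv2) and the standard library are available. Lean on these libraries where they do the work, as an engineer would, in place of code of your own. Each camera call takes 0.05 s, during which the arm holds its last target. There are 200 camera calls.

## Working session

There is one attempt and no reset: what is moved stays moved. The work goes in short steps, Python scripts to look and compute and a tool call to move; the robot and the scene stay as the last step left them, time stands still between calls to the robot, and variables do not carry over. Pictures are saved under pics/ and viewed, about 8 in all and at most 12, crops included, and the job is handed in when it is done.

Besides the shell and the picture viewer there is one more tool, called as name(argument=value, ...) on one line, values as JSON. send_rows: Moves the arm, as the interface text tells. Its arguments: {"type":"object","properties":{"series":{"type":"array"}},"required":["series"]}

```bash
ls; mkdir -p pics; cat > h.py <<'E'
import numpy as np, cv2
from plant import env
def cam(n):
    c=env.camera_info(n); K=np.array(c["camera_matrix"],float); R=cv2.Rodrigues(np.array(c["rvec"],float))[0]; t=np.array(c["tvec"],float).ravel(); return K,R,t
def at_z(n,uv,z):
    K,R,t=cam(n); d=R.T@np.linalg.solve(K,[uv[0],uv[1],1]); o=-R.T@t; return o+d*(z-o[2])/d[2]
def proj(n,p):
    K,R,t=cam(n); q=K@(R@np.array(p,float)+t); return q[:2]/q[2]
def save(n,f,box=None,s=1):
    im=env.capture(n)[:,:,::-1]
    if box: im=im[box[1]:box[3],box[0]:box[2]]
    cv2.imwrite("pics/"+f,cv2.resize(im,None,fx=s,fy=s,interpolation=cv2.INTER_CUBIC))
E
python3 - <<'E'
from h import *
np.set_printoptions(precision=4,suppress=True)
a=env.capture("scene");b=env.capture("top")
cv2.imwrite("pics/both.png",np.vstack([a,b])[:,:,::-1][:, :] if 0 else cv2.resize(np.hstack([a,b])[:,:,::-1],(800,300)))
cv2.imwrite("pics/top.png",cv2.resize(b[:,:,::-1],(800,600)));cv2.imwrite("pics/scene.png",cv2.resize(a[:,:,::-1],(800,600)))
for n in("scene","top"):
    K,R,t=cam(n);print(n,-R.T@t,K[0,0])
H={"case":0,"drawer_front":.036,"cam_top":.0785,"driver_grip":.115,"driver_tip":.01,"stand_top":.05,"bug_key":0,"card_block":0,"rotary_switch":0,"mug":0,"desk_mic":0,"tin":0}
for k,z in H.items():
    for n in("top","scene"):
        for r in env.mark_of(n,k)[:4]: print(k,n,np.round(r["location"],1),round(r["confidence"],2),at_z(n,r["location"],z)[:2])
print(env.get_state())
E
```

```text
pics
scene [1.2556 0.3132 0.8554] 483.5342777494568
top [0.3807 0.0179 1.1247] 445.5097887402232
case top [143.  267.6] 0.96 [0.3966 0.3588]
case top [352.7 200.7] 0.84 [ 0.5767 -0.1671]
case top [248.8 274. ] 0.78 [0.3857 0.0935]
case top [401.9 334.3] 0.69 [ 0.2461 -0.2867]
case scene [313.6 224.3] 0.74 [0.4051 0.0875]
case scene [210. 152.] 0.72 [ 0.2371 -0.2964]
case scene [193.4 242.2] 0.66 [ 0.58   -0.1597]
case scene [427.1 254.7] 0.63 [0.395  0.3697]
drawer_front top [399.9 379.9] 0.9 [ 0.1463 -0.2702]
drawer_front top [130.8 310. ] 0.74 [0.2949 0.3708]
drawer_front top [351.8 251.8] 0.61 [ 0.4439 -0.1585]
drawer_front top [252.9 311.3] 0.61 [0.2973 0.0788]
drawer_front scene [438.2 218.4] 0.52 [0.2985 0.3726]
drawer_front scene [322.1 187.5] 0.39 [0.301  0.0725]
cam_top top [127.3 294.6] 0.96 [0.3329 0.3674]
cam_top top [355.7 223.7] 0.86 [ 0.508  -0.1611]
cam_top top [407.1 371.3] 0.78 [ 0.1744 -0.2756]
cam_top top [247.2 294.5] 0.74 [0.3384 0.0906]
cam_top scene [440.2 215.5] 0.9 [0.3361 0.3723]
cam_top scene [325.4 184. ] 0.8 [0.3342 0.0883]
cam_top scene [206.6 196.8] 0.
[... 1148 characters left out ...]
348.3] 0.96 [0.6541 0.4019]
tin top [283.2 162.1] 0.74 [0.6747 0.0127]
tin top [237.8 122.5] 0.48 [0.7791 0.1338]
tin scene [240.1 293.7] 0.68 [0.6752 0.0103]
{'clock': 1.3, 'joints': array([ 1.0964,  0.3507,  1.6518,  0.    ,  1.1391, -0.0847]), 'qd': array([ 0.0022,  0.0002, -0.0019,  0.0018,  0.0015, -0.0023]), 'joint_torque': array([ -0.001 , -50.6027, -29.1644,  -0.0001,   0.0006,   0.    ]), 'eef_pos': array([0.209 , 0.5087, 0.2313]), 'orientation': array([[ 0.3799, -0.    , -0.925 ],
       [ 0.925 ,  0.    ,  0.3799],
       [ 0.    , -1.    ,  0.    ]]), 'contact_force': array([ 0.7797, -0.2893, -0.7058]), 'torque': array([ 0.0309,  0.0693, -0.0029]), 'opening': 0.08545823029302163}
```

View pics/top.png

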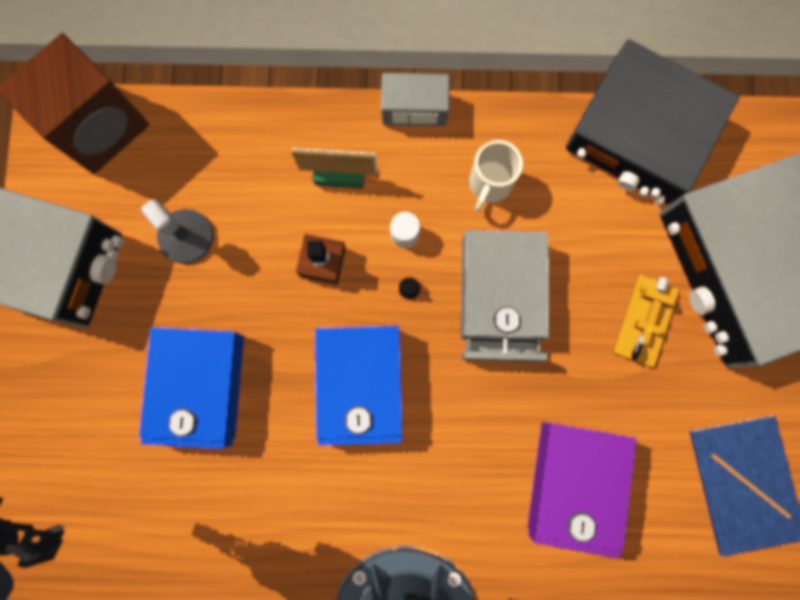

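View pics/scene.png

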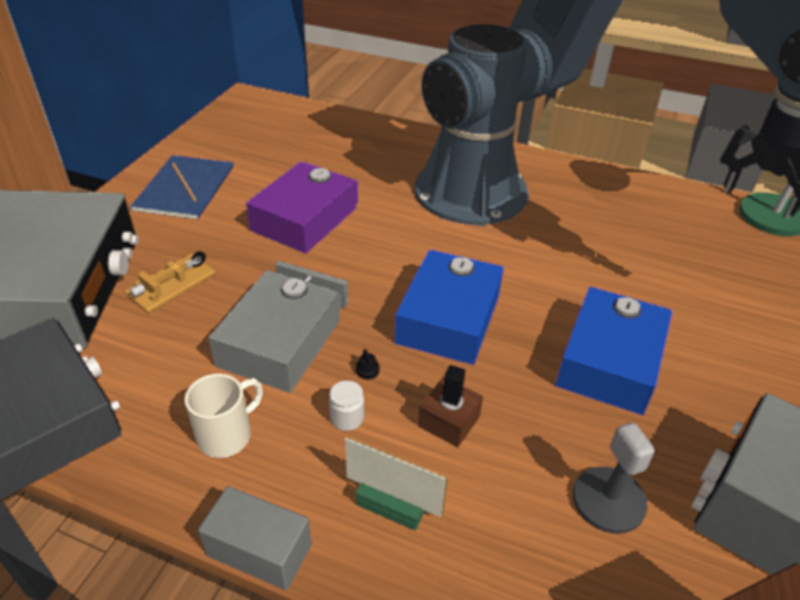

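Candidates in the top camera (native pixels): grey case (353,201), blue (249,274), blue (143,268), purple (402,334), and a small grey box (291,67). By colour, and by its open drawer, I choose the grey one at (353,201). The driver and its stand are at (223,178). Next: close crops, the cabinet yaw and the driver yaw.

```bash
python3 - <<'E'
from h import *
np.set_printoptions(precision=4,suppress=True)
a=env.capture("scene")[:,:,::-1];b=env.capture("top")[:,:,::-1]
c1=cv2.resize(b[150:260,310:400],None,fx=5.4,fy=5.4,interpolation=cv2.INTER_CUBIC)
c2=cv2.resize(b[155:205,200:250],(300,300),interpolation=cv2.INTER_CUBIC)
c3=cv2.resize(a[250:315,285:345],(300,294),interpolation=cv2.INTER_CUBIC)
out=np.zeros((594,790,3),np.uint8);out[:,:486]=c1[:594];out[:300,488:788]=c2;out[300:594,488:788]=c3
cv2.imwrite("pics/crop1.png",out)
for n in("top","scene"):
  for th in("case","driver_grip","stand_top","drawer"):
    try:
      for m in env.masks_of(n,th)[:5]:
        r=np.array(m["region"],np.uint8)
        print(n,th,np.round(m["bbox"],0),round(m["confidence"],2),r.sum(),end=' ')
        ctr=max(cv2.findContours(r,0,2)[0],key=cv2.contourArea); print(np.round(cv2.minAreaRect(ctr),1) if 0 else cv2.minAreaRect(ctr))
    except Exception as e: print(n,th,e)
# predicted case corners top
for y in (0,):
  for dx,dy,z in((-.09,-.07,.07),(-.09,.07,.07),(.09,-.07,.07),(.09,.07,.07)): print(proj("top",[.572+dx,-.163+dy,z]))
E
```

```text
top case [354. 207.  65.  96.] 0.87 5414 ((352.81243896484375, 207.315185546875), (61.156375885009766, 92.74497985839844), 1.2188751697540283)
top case [250. 274.  64.  79.] 0.71 4934 ((251.0, 270.5), (83.0, 60.0), 90.0)
top case [407. 341.  80.  94.] 0.57 5754 ((406.7917175292969, 342.91192626953125), (69.49358367919922, 86.16557312011719), 8.392925262451172)
top case [136. 272.  70.  84.] 0.57 5495 ((133.81895446777344, 271.33209228515625), (67.26788330078125, 84.89701080322266), 4.969740867614746)
top driver_grip [223. 178.  12.  14.] 0.54 175 ((222.5, 177.5), (15.0, 13.0), 90.0)
top stand_top [225. 182.  34.  34.] 0.96 775 ((224.5589599609375, 181.74066162109375), (32.090736389160156, 31.248573303222656), 12.804265975952148)
top drawer [128. 309.  58.   8.] 0.81 285 ((130.48402404785156, 310.39935302734375), (61.11113739013672, 5.315749645233154), 2.2906100749969482)
top drawer [250. 308.  56.   2.] 0.65 246 ((249.5, 308.5), (5.0, 55.0), 90.0)
top drawer [354. 245.  62.  18.] 0.6 784 ((352.6332092285156, 244.13938903808594), (59.03021240234375, 17.154661178588867), 1.301952719688
[... 625 characters left out ...]
11.49331665039062, 142.89743041992188), (54.840576171875, 76.9630355834961), 47.60256576538086)
scene case [257. 253.  16.  18.] 0.28 266 ((257.0, 255.0), (20.0, 16.0), 90.0)
scene driver_grip [316. 272.  12.  31.] 0.6 378 ((316.5583801269531, 271.066162109375), (14.222249984741211, 30.003955841064453), 3.5763344764709473)
scene stand_top [317. 289.  45.  45.] 0.66 1238 ((314.20001220703125, 287.60003662109375), (41.14365005493164, 41.14365005493164), 26.56505012512207)
scene drawer [220. 199.  49.  34.] 0.7 557 ((219.7704620361328, 194.66549682617188), (57.325958251953125, 17.33698844909668), 27.645973205566406)
[385.4152 235.5609]
[326.5028 234.4316]
[384.3513 161.8043]
[326.8212 160.6984]
```

View pics/crop1.png

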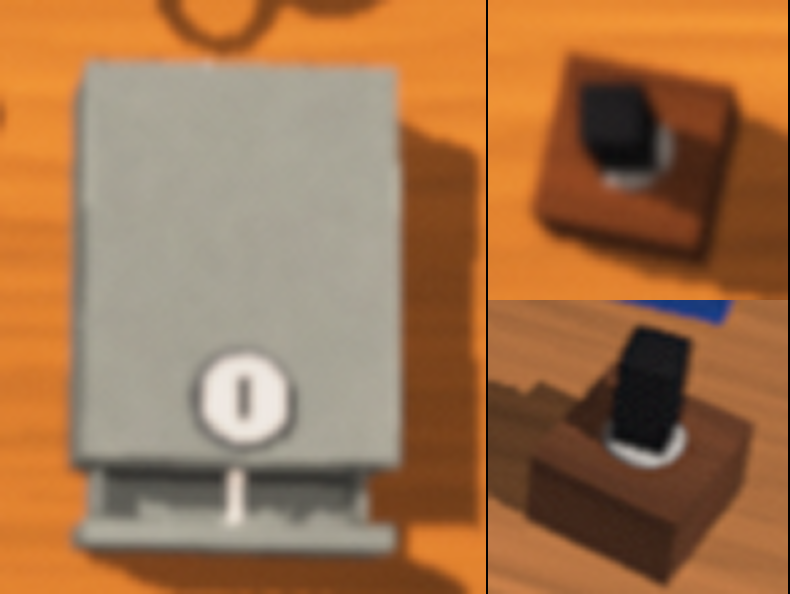

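The crop confirms the grey cabinet: open drawer with its bolt, and the boss at top (355.2,223.9) with its slot along the image vertical. The driver flange is at about (224.7,179.7). I'll refine the driver pose with a silhouette fit, and the cam with a boss fit.

```bash
cat > fit.py <<'E'
from h import *
from scipy.optimize import minimize
np.set_printoptions(precision=4,suppress=True)
def sil(n,pts,S,box):
    q=np.array([proj(n,p) for p in pts]); h=cv2.convexHull(((q-box[:2]+.5)*S*16-8).astype(np.int32))
    m=np.zeros(((box[3]-box[1])*S,(box[2]-box[0])*S),np.uint8); cv2.fillPoly(m,[h],255,shift=4); return m
def boxpts(x,y,a,lx,ly,z0,z1):
    c,s=np.cos(a),np.sin(a); return [[x+c*i*lx/2-s*j*ly/2,y+s*i*lx/2+c*j*ly/2,z] for i in(-1,1) for j in(-1,1) for z in(z0,z1)]
def dark(n,box,S,thr):
    im=env.capture(n)[box[1]:box[3],box[0]:box[2]]; im=cv2.resize(im,None,fx=S,fy=S,interpolation=cv2.INTER_CUBIC)
    return im
def fit(views,pf,x0,step):
    f=lambda p:sum(1-2*((s:=sil(n,pf(p),S,b)>0)&m).sum()/(s.sum()+m.sum()) for n,m,S,b in views)
    best=None
    for a in np.arange(0,1.57,.2) if len(x0)==3 and step[2]>.05 else [x0[2]]:
        p0=np.array([x0[0],x0[1],a]); sx=np.vstack([p0]+[p0+np.eye(3)[i]*step[i] for i in range(3)])
        r=minimize(f,p0,method="Nelder-Mead",options=dict(initial_simplex=sx,xatol=1e-5,fatol=1e-5))
        if best is None or r.fun<best.fun: best=r
    return best
if __name__=="__main__":
    V=[]
    for n,b in(("top",(205,160,240,195)),("scene",(300,245,335,290))):
        im=dark(n,b,8,0); m=im.max(2)<62; 
        nn,l,st,_=cv2.connectedComponentsWithStats(m.astype(np.uint8)); k=1+np.argmax(st[1:,4]); m=l==k
        print(n,m.sum()/64, st[k]/8); V.append((n,m,8,b))
    for vs in(V,V[:1],V[1:]):
        r=fit(vs,lambda p:boxpts(*p,.026,.026,.055,.115),(.61,.156,0),(.004,.004,.1)); print("driver",r.x,r.fun)
    # boss: bright low-sat disk
    for n,b in(("top",(340,208,372,240)),("scene",(190,180,222,222))):
        im=dark(n,b,8,0).astype(int); m=(im.min(2)>185).astype(np.uint8)
        nn,l,st,_=cv2.connectedComponentsWithStats(m); k=1+np.argmax(st[1:,4]); c=max(cv2.findContours((l==k).astype(np.uint8),0,2)[0],key=cv2.contourArea)
        e=cv2.fitEllipse(cv2.convexHull(c)); uv=(np.array(e[0])+.5)/8-.5+b[:2]; print("boss",n,uv,np.array(e[1])/8,e[2],at_z(n,uv,.0785))
        g=(im.max(2)<130)&(cv2.drawContours(np.zeros(m.shape,np.uint8),[cv2.convexHull(c)],0,1,-1)>0); g=cv2.erode(g.astype(np.uint8),np.ones((3,3)))
        nn,l,st,_=cv2.connectedComponentsWithStats(g)
        if nn>1:
            k=1+np.argmax(st[1:,4]); ys,xs=np.nonzero(l==k); P=np.array([at_z(n,((x+.5)/8-.5+b[0],(y+.5)/8-.5+b[1]),.0785)[:2] for x,y in zip(xs,ys)]); w,v=np.linalg.eigh(np.cov(P.T)); print(" slot ctr",P.mean(0),"ang",np.arctan(v[1,1]/v[0,1]),np.sqrt(w*12))
    b=(310,140,400,265); im=dark("top",b,4,0).astype(int); m=((im.max(2)-im.min(2))<40)&(im.min(2)>90); m[int((237-b[1])*4):]=0
    nn,l,st,_=cv2.connectedComponentsWithStats(m.astype(np.uint8)); m=l==1+np.argmax(st[1:,4]); 
    m=m|0>0
    r=fit([("top",m,4,b)],lambda p:boxpts(*p,.18,.14,.07,.0701),(.573,-.163,0),(.004,.004,.03)); print("case",r.x,r.fun)
E
python3 fit.py
```

```text
top 160.484375 [  10.625    9.125   12.625   14.625 1283.875]
scene 378.75 [   1.375   11.375   23.75    27.25  3030.   ]Traceback (most recent call last):
  File "fit.py", line 27, in <module>
    r=fit(vs,lambda p:boxpts(*p,.026,.026,.055,.115),(.61,.156,0),(.004,.004,.1)); print("driver",r.x,r.fun)
  File "fit.py", line 17, in fit
    r=minimize(f,p0,method="Nelder-Mead",options=dict(initial_simplex=sx,xatol=1e-5,fatol=1e-5))
    res = _minimize_neldermead(fun, x0, args, callback, bounds=bounds,
                               **options)
    fxcc = func(xcc)
    fx = function(np.copy(x), *(wrapper_args + args))
  File "fit.py", line 13, in <lambda>
    f=lambda p:sum(1-2*((s:=sil(n,pf(p),S,b)>0)&m).sum()/(s.sum()+m.sum()) for n,m,S,b in views)
               ~~~^^^^^^^^^^^^^^^^^^^^^^^^^^^^^^^^^^^^^^^^^^^^^^^^^^^^^^^^^^^^^^^^^^^^^^^^^^^^^^
  File "fit.py", line 13, in <genexpr>
    f=lambda p:sum(1-2*((s:=sil(n,pf(p),S,b)>0)&m).sum()/(s.sum()+m.sum()) for n,m,S,b in views)
                            ~~~^^^^^^^^^^^^^
  File "fit.py", line 5, in sil
    q=np.array([proj(n,p) for p in pts]); h=cv2.convexHull(((q-box[:2]+.5)*S*16-8).astype(np.int32))
                ~~~~^^^^^
  File "h.py", line 8, in proj
    K,R,t=cam(n); q=K@(R@np.array(p,float)+t); return q[:2]/q[2]
          ~~~^^^
  File "h.py", line 4, in cam
    c=env.camera_info(n); K=np.array(c["camera_matrix"],float); R=cv2.Rodrigues(np.array(c["rvec"],float))[0]; t=np.array(c["tvec"],float).ravel(); return K,R,t
ValueError: time passes only in moves, steps and waits
```

```bash
sed -i 's/^def cam/import functools\n@functools.cache\ndef cam/' h.py; sed -i 's/im.max(2)<62/im.max(2)<(62 if n=="top" else 50)/' fit.py; python3 fit.py; python3 -c "
from h import *;print(env.get_state()['clock'])"
```

```text
top 160.453125 [  10.625    9.125   12.75    14.625 1283.625]
scene 309.203125 [   9.125   11.5     15.75    26.875 2473.625]
driver [0.6148 0.159  1.8692] 0.2337247536531667
driver [0.6151 0.1592 0.3352] 0.11518188887928804
driver [0.6128 0.1591 1.7807] 0.10829142250726709
boss top [354.9104 223.2088] [15.1669 15.6406] 132.7802734375 [ 0.5091 -0.1592  0.0785]
boss scene [215.2367 194.9257] [0.8313 2.0107] 45.900577545166016 [ 0.4821 -0.1457  0.0785]
case [ 0.5696 -0.1567 -0.013 ] 0.015098488713861768
2.15
```

send_rows(series=[0,0,0,0,0,-0.13,0,0,0,0,0,0,-0.13,0,0,0,0,0,0,-0.13,0,0,-5.5,0,-1.5,0,0,0,0,-5.5,0,-1.5,0,0,0])

```text
clock: 2.78
eef_pos: [0.239, 0.3975, 0.2311]
orientation: [[-0.001, 0.0, -1.0], [1.0, -0.0, -0.001], [-0.0, -1.0, -0.0]]
contact_force: [1.0, 0.1, -0.0]
opening: 0.0
```

send_rows(series=[0,-5.5,0,-1.5,0,0,0,0,-5.5,0,-1.5,0,0,0,0,-5.5,0,-1.5,0,0,0,0,-5.5,0,-1.5,0,0,0,0,-5.5,0,-1.5,0,0,0])

```text
clock: 3.4
eef_pos: [0.3143, 0.1221, 0.2316]
orientation: [[-0.001, 0.001, -1.0], [1.0, 0.0, -0.001], [0.0, -1.0, -0.001]]
contact_force: [0.9, -0.0, 0.8]
opening: 0.0
```

send_rows(series=[0,-5.5,0,-1.5,0,0,0,0,-5.5,0,-1.5,0,0,0,0,-5.5,0,-1.5,0,0,0,0,-5.5,0,-1.5,0,0,0,0,0,0,0,0,0,0])

```text
clock: 4.03
eef_pos: [0.3746, -0.0991, 0.2313]
orientation: [[0.005, 0.0, -1.0], [1.0, -0.0, 0.005], [-0.0, -1.0, -0.0]]
contact_force: [0.0, 0.3, 0.2]
opening: 0.0001
```

send_rows(series=[0,-3.2,0,-1.7,0,0,0,0,-3.1,4.5,-1.7,0,0,0,0,0,5,0,0,0,0,0,0,5,0,0,0,0,0,0,5,0,0,0,0])

```text
clock: 4.65
eef_pos: [0.4082, -0.1584, 0.0351]
orientation: [[-0.001, 0.001, -1.0], [1.0, -0.0, -0.001], [-0.0, -1.0, -0.001]]
contact_force: [1.3, -0.8, 0.3]
opening: -0.0002
```

send_rows(series=[0,0,0,-0.4,0,0,0,0,0,0,-0.4,0,0,0,0,0,0,-0.4,0,0,0,0,0,0,-0.4,0,0,0,0,0,0,-0.4,0,0,0])

```text
clock: 5.28
eef_pos: [0.4287, -0.1593, 0.037]
orientation: [[-0.0, 0.001, -1.0], [1.0, -0.001, -0.0], [-0.001, -1.0, -0.001]]
contact_force: [-0.1, -0.3, 0.1]
opening: 0.0003
```

```bash
python3 - <<'E'
from h import *
a=env.capture("scene")[:,:,::-1];b=env.capture("top")[:,:,::-1]
out=np.hstack([cv2.resize(b[205:265,310:400],(400,267),interpolation=2),cv2.resize(a[170:230,175:265],(400,267),interpolation=2)])
cv2.imwrite("pics/push1.png",out);print(env.get_state()["contact_force"],env.get_state()["eef_pos"])
E
```

```text
[-0.51011914 -0.81115326 -0.13914392] [ 0.42866325 -0.15930515  0.0366256 ]
```

View pics/push1.png

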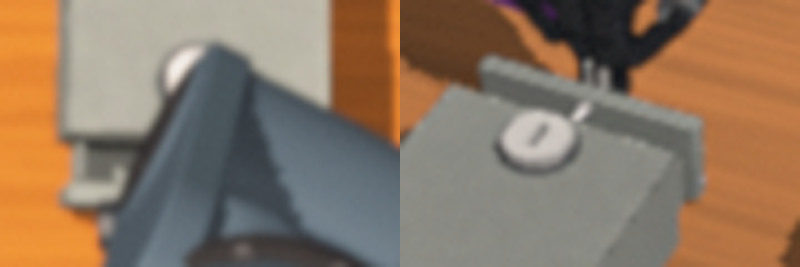

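Scene crop: the fingers are right at the drawer face, centred on it, and not pushing yet. The drawer still stands open about 25–30 mm, and the bolt is outside the boss.

send_rows(series=[0,0,0,-0.2,0,0,0,0,0,0,-0.2,0,0,0,0,0,0,-0.2,0,0,0,0,0,0,-0.2,0,0,0,0,0,0,-0.2,0,0,0])

```text
clock: 6.0
eef_pos: [0.4381, -0.1592, 0.0362]
orientation: [[-0.0, -0.0, -1.0], [1.0, 0.0, -0.0], [0.0, -1.0, 0.0]]
contact_force: [-2.8, -1.0, 0.9]
opening: -0.0001
```

send_rows(series=[0,0,0,-0.15,0,0,0,0,0,0,-0.15,0,0,0,0,0,0,-0.15,0,0,0,0,0,0,-0.15,0,0,0,0,0,0,-0.15,0,0,0])

```text
clock: 6.62
eef_pos: [0.4457, -0.1592, 0.0362]
orientation: [[-0.0, -0.0, -1.0], [1.0, -0.0, -0.0], [-0.0, -1.0, 0.0]]
contact_force: [-2.2, -2.5, -1.2]
opening: 0.0001
```

```bash
python3 - <<'E'
from h import *
a=env.capture("scene")[:,:,::-1];np.save("s2",a)
for i in range(6): env.capture("scene");print(env.get_state()["contact_force"],env.get_state()["eef_pos"])
# edge measures along x through side offset: sample drawer front top edge & case front edge in scene, line y=-0.12
for y in(-.11,-.21):
  L=[a[tuple(np.round(proj("scene",[x,y,.067])[::-1]).astype(int))].sum() for x in np.arange(.42,.52,.002)]; print(L)
E
```

```text
[-1.3200445  -0.06010544  0.27811776] [ 0.44585778 -0.15921058  0.03630763]
[-0.64377942 -0.02601434 -0.75941819] [ 0.44582521 -0.15917271  0.03630105]
[-0.42387286  0.66078721 -0.41218072] [ 0.445812   -0.15916038  0.03632116]
[ 0.79970126  0.22755041 -0.6432322 ] [ 0.44583003 -0.15917524  0.03635682]
[ 0.07965074 -0.4587959  -0.20821777] [ 0.44583041 -0.15918754  0.0363643 ]
[-0.58559385 -0.12242014  0.00946584] [ 0.44582121 -0.15918796  0.03636822]
[np.uint64(365), np.uint64(384), np.uint64(384), np.uint64(381), np.uint64(383), np.uint64(391), np.uint64(391), np.uint64(392), np.uint64(392), np.uint64(382), np.uint64(382), np.uint64(382), np.uint64(369), np.uint64(369), np.uint64(359), np.uint64(358), np.uint64(355), np.uint64(355), np.uint64(349), np.uint64(349), np.uint64(362), np.uint64(377), np.uint64(418), np.uint64(418), np.uint64(431), np.uint64(431), np.uint64(370), np.uint64(370), np.uint64(332), np.uint64(355), np.uint64(436), np.uint64(436), np.uint64(419), np.uint64(419), np.uint64(410), np.uint64(411), np.uint64(406), np.uint64(407), np.uint64(408), np.uint64(408), np.
[... 286 characters left out ...]
uint64(223), np.uint64(371), np.uint64(371), np.uint64(383), np.uint64(372), np.uint64(343), np.uint64(343), np.uint64(217), np.uint64(217), np.uint64(182), np.uint64(182), np.uint64(182), np.uint64(246), np.uint64(246), np.uint64(382), np.uint64(382), np.uint64(418), np.uint64(420), np.uint64(386), np.uint64(386), np.uint64(313), np.uint64(313), np.uint64(374), np.uint64(374), np.uint64(407), np.uint64(415), np.uint64(415), np.uint64(414), np.uint64(413), np.uint64(413), np.uint64(415), np.uint64(411), np.uint64(417), np.uint64(417), np.uint64(417), np.uint64(414), np.uint64(414), np.uint64(417), np.uint64(417), np.uint64(418), np.uint64(418), np.uint64(414), np.uint64(415), np.uint64(411)]
```

send_rows(series=[0,0,0,-0.08,0,0,0,0,0,0,-0.08,0,0,0,0,0,0,-0.08,0,0,0,0,0,0,-0.08,0,0,0,0,0,0,-0.08,0,0,0])

```text
clock: 7.6
eef_pos: [0.4496, -0.1592, 0.0363]
orientation: [[-0.0, -0.0, -1.0], [1.0, 0.0, -0.0], [0.0, -1.0, 0.0]]
contact_force: [-2.3, -0.6, 1.9]
opening: 0.0001
```

send_rows(series=[0,0,0,-0.04,0,0,0,0,0,0,-0.04,0,0,0,0,0,0,-0.04,0,0,0,0,0,0,-0.04,0,0,0,0,0,0,-0.04,0,0,0])

```text
clock: 8.22
eef_pos: [0.4516, -0.1592, 0.0363]
orientation: [[-0.0, 0.0, -1.0], [1.0, -0.0, -0.0], [-0.0, -1.0, -0.0]]
contact_force: [-2.7, -0.5, 1.8]
opening: -0.0001
```

send_rows(series=[0,0,0,-0.04,0,0,0,0,0,0,-0.04,0,0,0,0,0,0,-0.04,0,0,0,0,0,0,-0.04,0,0,0,0,0,0,-0.04,0,0,0])

```text
clock: 8.85
eef_pos: [0.4536, -0.1592, 0.0363]
orientation: [[-0.0, -0.0, -1.0], [1.0, 0.0, -0.0], [0.0, -1.0, 0.0]]
contact_force: [-2.9, -0.2, 2.0]
opening: -0.0001
```

send_rows(series=[0,0,0,-0.03,0,0,0,0,0,0,-0.03,0,0,0,0,0,0,-0.03,0,0,0,0,0,0,-0.03,0,0,0,0,0,0,-0.03,0,0,0])

```text
clock: 9.48
eef_pos: [0.4546, -0.1592, 0.0363]
orientation: [[-0.0, -0.001, -1.0], [1.0, 0.0, -0.0], [0.0, -1.0, 0.001]]
contact_force: [-6.9, -1.3, 4.5]
opening: 0.0002
```

Force jumped from 2.9 to 6.9 N within 1 mm, which is the seal. Back off, rise, and check.

send_rows(series=[0,0,0,0.3,0,0,0,0,0,0,1,0,0,0,0,0,0,2,0,0,0,0,0,-5.5,0,0,0,0,0,0,-5.5,0,0,0,0])

```text
clock: 10.1
eef_pos: [0.4212, -0.159, 0.1474]
orientation: [[0.0, -0.001, -1.0], [1.0, 0.001, 0.0], [0.001, -1.0, 0.001]]
contact_force: [0.9, -0.1, 0.5]
opening: -0.0003
```

send_rows(series=[1,4,-5,0,0,0,0,1,6,0,0,0,0,0,1,5.5,0,-3,0,0,0,1,5.5,0,-3,0,0,0,1,5.5,0,-3,0,0,0])

```text
clock: 10.72
eef_pos: [0.5122, 0.1063, 0.1952]
orientation: [[-0.0, 0.001, -1.0], [1.0, 0.0, -0.0], [0.0, -1.0, -0.001]]
contact_force: [0.0, -0.8, -0.2]
opening: 0.0856
```

```bash
python3 - <<'E'
from h import *
a=env.capture("scene")[:,:,::-1];b=env.capture("top")[:,:,::-1]
out=np.hstack([cv2.resize(b[205:265,310:400],(400,267),interpolation=2),cv2.resize(a[170:230,175:265],(400,267),interpolation=2)])
c=cv2.resize(b[208:240,340:372],(300,300),interpolation=2);d=cv2.resize(a[183:211,190:225],(375,300),interpolation=2)
o2=np.zeros((300,800,3),np.uint8);o2[:,:300]=c;o2[:,310:685]=d
cv2.imwrite("pics/push2.png",np.vstack([out,o2]));print(env.get_state()["contact_force"],env.get_state()["eef_pos"])
E
```

```text
[-0.79018214 -0.71359571  0.21442415] [0.51317234 0.10850021 0.19484642]
```

View pics/push2.png

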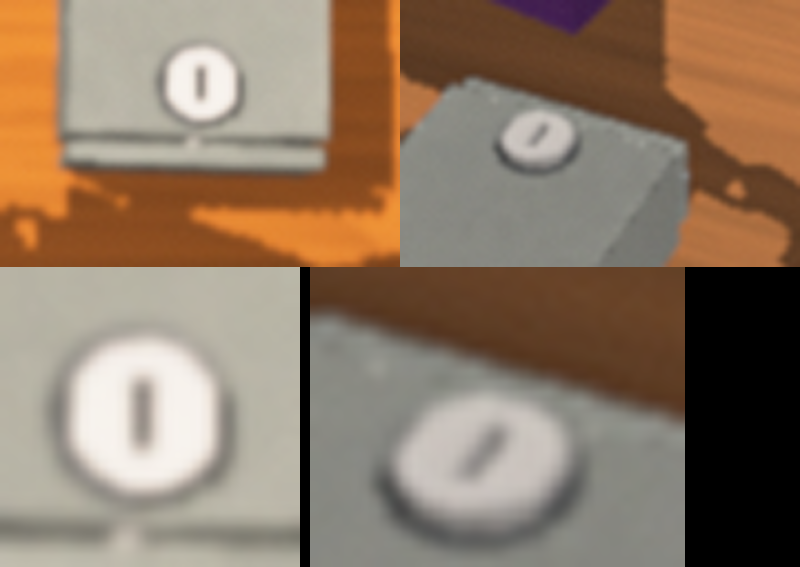

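The drawer is in up to a thin gap, with only the bolt's root showing. Slot centre: top (354.8,223.1), scene (205.8,199.8). Now to compute the cam position and slot angle.

```bash
python3 - <<'E'
from h import *
np.set_printoptions(precision=4,suppress=True)
T=lambda x,y:(340+x/9.375-.5,208+(y-267)/9.375-.5); S=lambda x,y:(190+(x-310)/10.71-.5,183+(y-267)/10.71-.5)
for n,f,P in(("top",T,[(143,380),(144,447),(143,413)]),("scene",S,[(505,430),(463,477),(485,452)])):
    W=[at_z(n,f(*p),.0785)[:2] for p in P]; d=W[0]-W[1]; print(n,W,np.arctan(d[1]/d[0]),np.hypot(*d))
print(at_z("top",(224.7,179.7),.055),at_z("scene",(316.4,280.3),.055),at_z("scene",S(485,450),.0785))
E
```

```text
top [array([ 0.5178, -0.1589]), array([ 0.5008, -0.159 ]), array([ 0.5094, -0.1588])] 0.010152996211273226 0.01702308348093363
scene [array([ 0.4986, -0.1576]), array([ 0.5164, -0.1586]), array([ 0.507 , -0.1581])] -0.059537917227619946 0.0178752794489597
[0.6132 0.1555 0.055 ] [0.6172 0.1625 0.055 ] [ 0.5064 -0.1585  0.0785]
```

send_rows(series=[1,5,0,0,0,-0.135,0,1,0,0,0,0,-0.135,0,1,1.4,0,-5,0,0,0,1,1.4,0,-5,0,0,0,1,0,0,0,0,0,0])

```text
clock: 11.45
eef_pos: [0.602, 0.2085, 0.1941]
orientation: [[-0.267, -0.0, -0.964], [0.964, 0.0, -0.267], [0.0, -1.0, 0.0]]
contact_force: [-0.2, -0.2, 0.0]
opening: 0.0853
```

send_rows(series=[1,-5.1,0,0.2,0,0,0,1,0,4,0,0,0,0,1,0,4.4,0,0,0,0,1,0,4.4,0,0,0,0,1,0,0,0,0,0,0])

```text
clock: 12.08
eef_pos: [0.6097, 0.1572, 0.0645]
orientation: [[-0.266, -0.006, -0.964], [0.964, -0.001, -0.266], [0.001, -1.0, 0.006]]
contact_force: [0.1, 0.1, 1.0]
opening: 0.0854
```

```bash
python3 - <<'E'
from h import *
a=env.capture("scene")[:,:,::-1]
cv2.imwrite("pics/grip1.png",cv2.resize(a[225:325,265:365],(600,600),interpolation=2));print(env.get_state()["contact_force"],env.get_state()["eef_pos"])
E
```

```text
[ 0.03877927 -0.21623614  0.11286064] [0.6114488  0.15766921 0.06703416]
```

View pics/grip1.png

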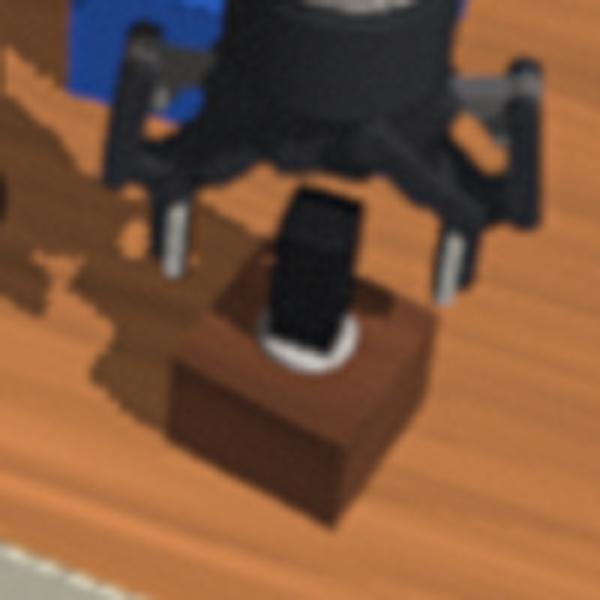

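The jaws straddle the handle and are centred on it. Close.

send_rows(series=[0,0,0,0,0,0,0,0,0,0,0,0,0,0,0,0,0,0,0,0,0,0,0,0,0,0,0,0,0,0,0,0,0,0,0])

```text
clock: 12.75
eef_pos: [0.6128, 0.1586, 0.0683]
orientation: [[-0.267, 0.001, -0.964], [0.964, 0.0, -0.267], [-0.0, -1.0, -0.001]]
contact_force: [-2.3, -0.2, 8.2]
opening: 0.0278
```

```bash
python3 - <<'E'
from h import *
s=env.get_state();print({k:np.round(s[k],4) for k in("contact_force","torque","eef_pos","opening")})
E
```

```text
{'contact_force': array([-2.3086, -0.195 ,  8.1996]), 'torque': array([-0.0391,  0.4543,  0.0077]), 'eef_pos': array([0.6128, 0.1586, 0.0683]), 'opening': np.float64(0.0278)}
```

send_rows(series=[0,0,-0.3,0,0,0,0,0,0,-1.5,0,0,0,0,0,0,-3,0,0,0,0,0,0,-4,0,0,0,0,0,0,-4,0,0,0,0])

```text
clock: 13.38
eef_pos: [0.6123, 0.1584, 0.1973]
orientation: [[-0.267, 0.001, -0.964], [0.964, 0.0, -0.267], [-0.0, -1.0, -0.001]]
contact_force: [0.5, 0.6, -0.3]
opening: 0.0275
```

```bash
python3 - <<'E'
from h import *
a=env.capture("scene")[:,:,::-1];b=env.capture("top")[:,:,::-1]
out=cv2.resize(a[180:300,275:375],(500,600),interpolation=2)
cv2.imwrite("pics/lift.png",out)
s=env.get_state();print({k:np.round(s[k],4) for k in("contact_force","torque","eef_pos","opening","joints")})
E
```

```text
{'contact_force': array([ 0.5491, -0.1519,  0.2886]), 'torque': array([-0.0192, -0.057 , -0.0201]), 'eef_pos': array([0.6144, 0.1589, 0.2008]), 'opening': np.float64(0.0275), 'joints': array([ 0.1797,  0.5299,  1.4551, -0.    ,  1.1483, -1.6614])}
```

View pics/lift.png

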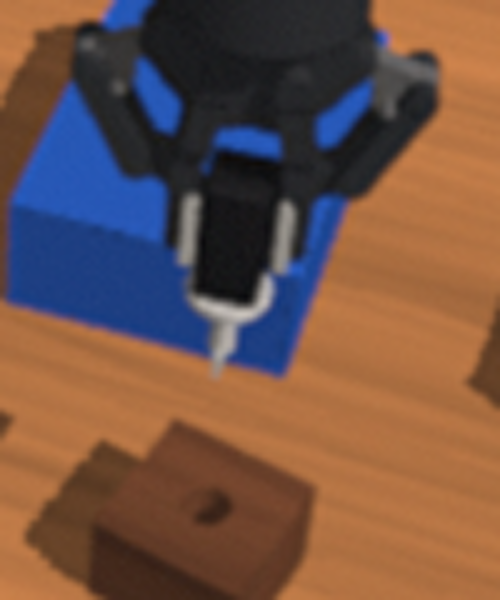

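The driver is held and the blade is seen edge-on from the scene camera, so it lies along tool z. Tip at about (317.5,254.5), empty hole at (316.1,280.5).

```bash
python3 - <<'E'
from h import *
np.set_printoptions(precision=4,suppress=True)
print("tip pred",proj("scene",[.6144,.159,.1425]),at_z("scene",(317.5,254.5),.1425))
print("hole",at_z("scene",(316.1,280.5),.05), [ (r["location"],round(r["confidence"],2)) for n in ("scene","top") for r in env.mark_of(n,"stand_top")[:2]])
for r in env.mark_of("scene","driver_tip")[:2]: print(r, at_z("scene",r["location"],.1425))
for r in env.mark_of("top","stand_top")[:2]: print(at_z("top",r["location"],.05))
E
```

```text
tip pred [318.6339 250.8847] [0.6245 0.16   0.1425]
hole [0.614  0.1611 0.05  ] [([316.8, 278.9], 0.69), ([285.4, 202.2], 0.74), ([449.3, 226.0], 0.66)]
{'location': [317.9, 250.7], 'confidence': 0.76} [0.6145 0.1575 0.1425]
[0.5611 0.0058 0.05  ]
[ 0.5102 -0.3934  0.05  ]
```

send_rows(series=[0,0,-2,0,0,0.145,0,0,0,0,0,0,0.145,0,0,-5.5,0,1.8,0,0,0,0,-5.5,0,1.8,0,0,0,0,-5.5,0,1.8,0,0,0])

```text
clock: 14.3
eef_pos: [0.5539, -0.0069, 0.2139]
orientation: [[0.019, -0.002, -1.0], [1.0, 0.0, 0.019], [0.0, -1.0, 0.002]]
contact_force: [0.8, -0.6, -1.1]
opening: 0.0257
```

send_rows(series=[0,-5.5,0,1.8,0,0,0,0,-5.5,0,1.8,0,0,0,0,-4,0,1.4,0,0,0,0,0,0,0,0,0,0,0,0,0,0,0,0,0])

```text
clock: 14.92
eef_pos: [0.502, -0.154, 0.2144]
orientation: [[0.02, -0.001, -1.0], [1.0, 0.001, 0.02], [0.001, -1.0, 0.001]]
contact_force: [0.6, 0.4, -0.9]
opening: 0.0257
```

send_rows(series=[0,-0.4,3,-0.6,0,0,0,0,0,3,0,0,0,0,0,0,0,0,0,0,0,0,0,0,0,0,0,0,0,0,0,0,0,0,0])

```text
clock: 15.55
eef_pos: [0.5087, -0.1585, 0.1563]
orientation: [[0.019, 0.002, -1.0], [1.0, -0.001, 0.019], [-0.001, -1.0, -0.002]]
contact_force: [0.6, -0.4, -1.5]
opening: 0.0257
```

```bash
python3 - <<'E'
from h import *
np.set_printoptions(precision=4,suppress=True)
a=env.capture("scene")[:,:,::-1]
cv2.imwrite("pics/over.png",cv2.resize(a[145:215,170:250],(800,700),interpolation=2)[100:700])
s=env.get_state();print({k:np.round(s[k],4) for k in("contact_force","torque","eef_pos","opening","joints","clock")})
p=s["eef_pos"];tip=p-[0,0,.0583]; print("tip pred",proj("scene",tip),"cam",proj("scene",[.508,-.1585,.0785]))
for r in env.mark_of("scene","driver_tip")[:2]+env.mark_of("scene","cam_top")[:4]: print(r,at_z("scene",r["location"],tip[2]))
E
```

```text
{'contact_force': array([-0.0399, -0.033 , -0.9021]), 'torque': array([-0.0371, -0.0022,  0.0364]), 'eef_pos': array([ 0.5086, -0.1585,  0.1562]), 'opening': np.float64(0.025), 'joints': array([-0.3895,  0.4113,  1.7698, -0.    ,  0.9587, -1.9409]), 'clock': np.float64(15.6)}
tip pred [204.7332 194.0629] cam [205.5099 199.9851]
{'location': [204.6, 193.2], 'confidence': 0.87} [ 0.506  -0.1603  0.0979]
{'location': [324.6, 181.1], 'confidence': 0.86} [0.3472 0.0887 0.0979]
{'location': [222.3, 120.7], 'confidence': 0.77} [ 0.205  -0.2657  0.0979]
{'location': [205.0, 197.2], 'confidence': 0.74} [ 0.5184 -0.1526  0.0979]
{'location': [436.1, 215.2], 'confidence': 0.7} [0.3618 0.362  0.0979]
```

View pics/over.png

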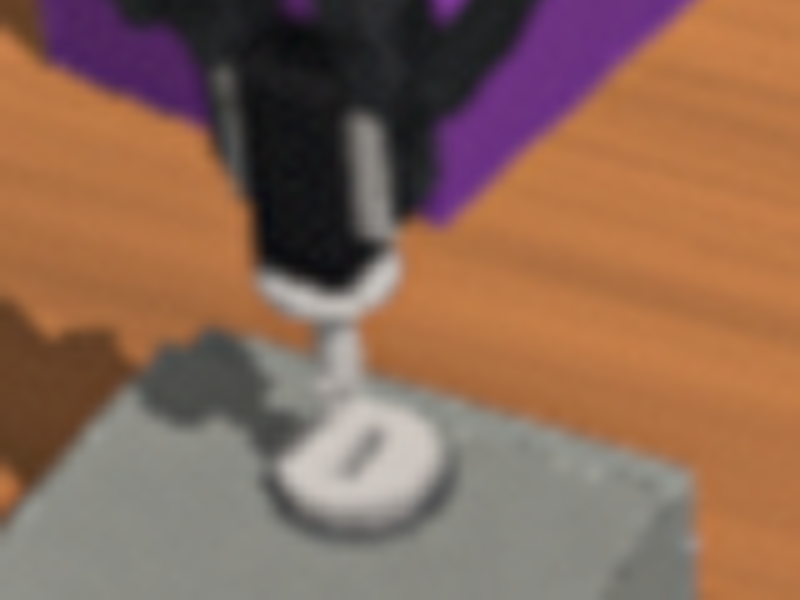

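```bash
python3 - <<'E'
from h import *
np.set_printoptions(precision=2,suppress=True,linewidth=150)
a=env.capture("scene").astype(int)
p=env.get_state()["eef_pos"]
for h in(.075,.0583+.0583-.0583+.0,.045,.0383,.035,.030,.025,.02,.015,.01,.005,0):
    z=p[2]-.0583+h; print(h,proj("scene",[p[0],p[1],z]))
print("slot",proj("scene",[.508,-.1585,.0785]))
for r in range(180,198): print(r,a[r,194:214].sum(1)//3)
E
```

```text
0.075 [202.18 169.27]
0.0583 [202.78 175.01]
0.045 [203.25 179.49]
0.0383 [203.48 181.72]
0.035 [203.6  182.82]
0.03 [203.77 184.47]
0.025 [203.94 186.1 ]
0.02 [204.11 187.73]
0.015 [204.28 189.35]
0.01 [204.45 190.96]
0.005 [204.62 192.56]
0 [204.79 194.15]
slot [205.51 199.99]
180 [111  69  32  16  16  17  21  20  19  22  24  17  27  68 120 146 136 125 123 123]
181 [113  87  62  44  29  20  12  16  20  21  19  27  57 114 162 168 134 123 124 127]
182 [119 117 116 108  85  54  40  28  18  16  26  53 106 159 187 172 132 124 127 127]
183 [117 126 149 164 150 126 109  82  50  46  61 103 154 188 186 156 129 126 128 128]
184 [116 119 136 161 177 181 174 150 125 121 130 155 181 185 165 139 127 126 129 129]
185 [114 113 117 131 153 172 180 180 181 184 185 182 171 157 141 126 124 126 127 127]
186 [110 110 111 114 125 138 146 151 160 164 168 161 142 127 122 122 123 123 126 127]
187 [108 108 108 109 111 113 112 114 120 128 137 135 122 115 118 119 121 121 123 124]
188 [106 115 115 109 105 106 104 104 116 143 165 154 124 114 115 118 118 118 119 120]
189 [102 125 127 119 112 110 105 103 128 161 178 162 125 110 114 115 115 117 118 118]
190 [ 85 110 133 136 129 126 114 108 131 164 176 162 125 109 108 112 114 114 115 116]
191 [ 76  98 129 139 139 136 130 123 133 162 177 165 132 110 106 108 109 111 111 112]
192 [ 76  84 107 129 139 139 139 137 144 163 174 168 143 120 113 113 110 108 110 110]
193 [ 75  76  91 119 137 139 141 147 159 162 163 165 151 136 130 127 120 118 119 115]
194 [ 74  78 101 130 140 140 138 140 148 151 151 165 164 154 147 142 136 136 134 127]
195 [ 73  78  99 122 126 130 135 133 142 160 173 187 191 183 174 166 158 147 137 136]
196 [ 75  75  80  84  89 104 120 124 140 167 188 197 197 194 195 193 188 169 150 139]
197 [ 91  76  72  71  72  84 103 127 156 180 195 196 187 178 190 199 198 194 180 154]
```

send_rows(series=[0,0.12,0.5,0,0,0,0,0,0,0.5,0,0,0,0,0,0,0.5,0,0,0,0,0,0,0.1,0,0,0,0,0,0,0,0,0,0,0])

```text
clock: 16.38
eef_pos: [0.5081, -0.1574, 0.139]
orientation: [[0.02, -0.0, -1.0], [1.0, 0.0, 0.02], [0.0, -1.0, 0.0]]
contact_force: [0.4, 0.5, -0.9]
opening: 0.0256
```

send_rows(series=[0,0,0.05,0,0,0,0,0,0,0.05,0,0,0,0,0,0,0.05,0,0,0,0,0,0,0.05,0,0,0,0,0,0,0,0,0,0,0])

```text
clock: 17.0
eef_pos: [0.5081, -0.1574, 0.1371]
orientation: [[0.02, -0.0, -1.0], [1.0, 0.0, 0.02], [0.0, -1.0, 0.0]]
contact_force: [0.1, -0.7, -0.8]
opening: 0.0257
```

send_rows(series=[0,0,0.05,0,0,0,0,0,0,0.04,0,0,0,0,0,0,0.03,0,0,0,0,0,0,0,0,0,0,0,0,0,0,0,0,0,0])

```text
clock: 17.62
eef_pos: [0.5084, -0.1575, 0.1364]
orientation: [[0.02, 0.001, -1.0], [1.0, -0.0, 0.02], [-0.0, -1.0, -0.001]]
contact_force: [-0.8, 0.2, 5.6]
opening: 0.0253
```

Contact at tip height .078 with 5.6 N, so the blade is on the boss face and not in the slot. Feel sideways with a light touch.

send_rows(series=[0,0.03,0,0,0,0,0,0,0.03,0,0,0,0,0,0,0.03,0,0,0,0,0,0,0.03,0,0,0,0,0,0,0.03,0,0,0,0,0])

```text
clock: 18.25
eef_pos: [0.5086, -0.1566, 0.1366]
orientation: [[0.02, 0.001, -1.0], [1.0, -0.002, 0.02], [-0.002, -1.0, -0.001]]
contact_force: [-1.3, -3.9, 6.1]
opening: 0.025
```

send_rows(series=[0,0.03,0,0,0,0.06,0,0,0.03,0,0,0,-0.06,0,0,0,0,0,0,-0.06,0,0,0,0,0,0,0.06,0,0,0,0,0,0,0,0])

```text
clock: 18.88
eef_pos: [0.5089, -0.1556, 0.1367]
orientation: [[0.021, 0.002, -1.0], [1.0, -0.001, 0.021], [-0.001, -1.0, -0.002]]
contact_force: [-0.1, -0.6, 7.3]
opening: 0.0256
```

send_rows(series=[0,0,-0.1,0,0,0,0,0,-0.25,0,0,0,0,0,0,0,0.1,0,0,0,0,0,-0.04,0,0,0,0,0,0,-0.04,0,0,0,0,0])

```text
clock: 19.5
eef_pos: [0.5082, -0.1584, 0.1362]
orientation: [[0.02, 0.0, -1.0], [1.0, 0.0, 0.02], [0.0, -1.0, -0.0]]
contact_force: [-1.1, 2.9, 6.3]
opening: 0.0251
```

```bash
python3 - <<'E'
from h import *
np.set_printoptions(precision=4,suppress=True)
for i in range(4): a=env.capture("scene")
s=env.get_state();print({k:np.round(s[k],4) for k in("contact_force","torque","eef_pos","opening")})
a=a[:,:,::-1]
cv2.imwrite("pics/touch.png",cv2.resize(a[165:215,180:230],(600,600),interpolation=2))
a=a.astype(int).sum(2)//3
for r in range(186,206): print(r,a[r,192:218])
E
```

```text
{'contact_force': array([-0.7497,  3.0793,  7.1383]), 'torque': array([ 0.5894,  0.2309, -0.0245]), 'eef_pos': array([ 0.5082, -0.1584,  0.1362]), 'opening': np.float64(0.0257)}
186 [109 112 112  98  55  23  13  18  22  20  23  21  21  22  21  31  71 115
 137 130 124 126 126 126 129 129]
187 [100 104 106  92  58  36  26  20  15  17  20  21  22  21  23  51 104 155
 170 137 121 122 124 125 125 126]
188 [ 84  89  92  84  80  89  82  54  32  19  16  18  17  22  48 100 157 187
 177 135 116 118 121 122 122 123]
189 [ 72  75  79  82 108 144 147 120  85  56  41  30  25  44  92 151 188 190
 159 125 116 117 118 119 118 120]
190 [ 72  73  73  81 107 149 172 173 150 125 112  89  74  98 149 183 187 167
 133 115 114 115 116 117 117 117]
191 [ 75  76  76  77  86 108 142 169 175 178 174 153 138 151 182 185 159 133
 112 108 112 113 114 115 115 117]
192 [ 76  76  76  77  80  83 103 129 147 164 174 175 169 164 168 161 133 115
 109 107 108 110 110 111 113 115]
193 [ 77  75  76  77  76  75  80  89 111 135 142 145 142 139 141 141 132 126
 119 117 120 116 110 109 110 111]
194 [ 77  76  75  77  75  74  74  
[... 597 characters left out ...]

 198 199 195 171 135 130 136 135]
200 [117 104  99 109 113 124 170 190 168 123 124 151 163 168 174 185 195 197
 198 200 196 176 134 119 130 134]
201 [136 132 131 130 118 128 178 199 176 125 119 144 160 169 186 195 197 199
 198 197 189 167 131 114 130 135]
202 [137 139 137 128 104 111 164 193 182 149 140 147 164 177 194 198 197 198
 196 190 174 146 112 108 130 137]
203 [136 138 137 125  95  91 140 177 189 189 181 175 185 193 198 197 197 194
 192 178 152 115  94 111 131 137]
204 [135 136 137 133 113  84 101 140 171 187 190 191 194 195 194 191 186 180
 174 156 122  89  93 119 134 135]
205 [134 136 136 137 126  94  77 103 134 153 163 175 179 179 173 170 163 155
 147 125  93  85 107 130 135 135]
```

View pics/touch.png

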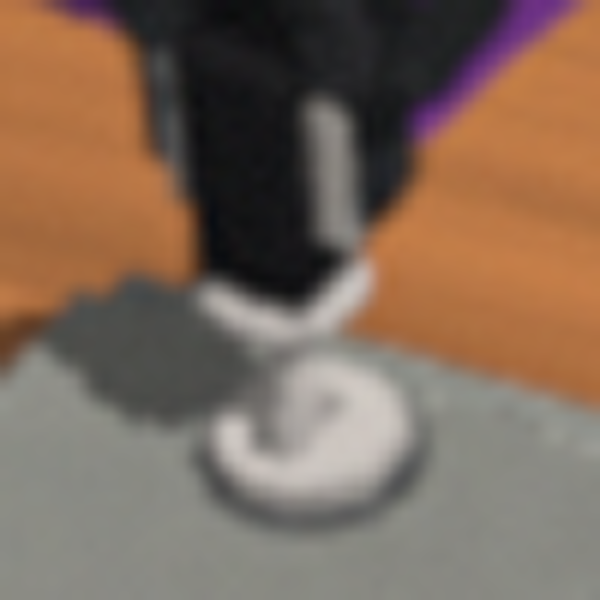

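The slot's far (−x) end shows beyond the blade, at (206.7,198). So the blade tip sits about 3 mm too far +x. I'll hop that way and press lightly.

send_rows(series=[0,0,-0.1,0,0,0,0,0,0.06,0,0.25,0,0,0,0,0,0.1,0,0,0,0,0,0,0,0.04,0,0,0,0,0,0,0.04,0,0,0])

```text
clock: 20.32
eef_pos: [0.5047, -0.1579, 0.1357]
orientation: [[0.02, -0.0, -1.0], [1.0, 0.0, 0.02], [0.0, -1.0, 0.0]]
contact_force: [-0.2, -0.1, -1.0]
opening: 0.0255
```

It dropped in, and the force fell to zero. Go down into the slot.

send_rows(series=[0,0,0.08,0,0,0,0,0,0,0.08,0,0,0,0,0,0,0.08,0,0,0,0,0,0,0.08,0,0,0,0,0,0,0,0,0,0,0])

```text
clock: 20.95
eef_pos: [0.5048, -0.1579, 0.1326]
orientation: [[0.02, -0.0, -1.0], [1.0, 0.0, 0.02], [0.0, -1.0, 0.0]]
contact_force: [0.3, -0.6, -1.4]
opening: 0.0256
```

send_rows(series=[0,0,0.08,0,0,0,0,0,0,0.08,0,0,0,0,0,0.033,0,0,0,0.1,0,0,0.033,0,0,0,0.1,0,0,0.033,0,0,0,0.1,0])

```text
clock: 21.58
eef_pos: [0.5048, -0.1573, 0.131]
orientation: [[0.317, -0.0, -0.948], [0.948, -0.001, 0.317], [-0.001, -1.0, 0.0]]
contact_force: [-0.8, -1.9, -1.6]
opening: 0.0257
```

```bash
cat > st.py <<'E'
from h import *
np.set_printoptions(precision=3,suppress=True)
s=env.get_state(); R=s["orientation"]; print(s["contact_force"],s["torque"],"p",s["eef_pos"]*1000,"psi",round(float(np.arctan2(R[1,0],R[0,0])),3),"jt6",s["joint_torque"][5],"q6",s["joints"][5],"op",s["opening"])
E
python3 st.py
```

```text
[-0.775 -1.882 -1.593] [-0.6    0.165  0.014] p [ 504.844 -157.297  131.009] psi 1.248 jt6 -1.3020509853959084 q6 -1.6370137210526445 op 0.025701937331982037
```

send_rows(series=[0,0.03,0,0,0,0.09,0,0,0.03,0,0,0,0.09,0,0,0.03,0,0,0,0.09,0,0,0.03,0,0,0,0.09,0,0,0,0,0,0,0,0])

```text
clock: 22.2
eef_pos: [0.5054, -0.1562, 0.131]
orientation: [[0.628, -0.0, -0.778], [0.778, -0.001, 0.628], [-0.001, -1.0, -0.0]]
contact_force: [-1.2, -2.8, -2.0]
opening: 0.0255
```

```bash
python3 st.py
```

```text
[-1.161 -2.841 -2.034] [-0.713  0.149 -0.028] p [ 505.395 -156.161  131.017] psi 0.892 jt6 0.776924192905426 q6 -1.2786881002132564 op 0.025543370985133942
```

send_rows(series=[0,-0.01,0,-0.03,0,0.08,0,0,0.025,0,0,0,0.08,0,0,0.025,0,0,0,0.08,0,0,0.025,0,0,0,0.08,0,0,0,0,0,0,0,0])

```text
clock: 22.82
eef_pos: [0.5062, -0.1556, 0.131]
orientation: [[0.84, -0.0, -0.542], [0.542, -0.0, 0.84], [-0.0, -1.0, 0.0]]
contact_force: [-0.8, -1.4, -2.1]
opening: 0.025
```

```bash
python3 st.py; python3 - <<'E'
from h import *
a=env.capture("scene")[:,:,::-1];b=env.capture("top")[:,:,::-1]
cv2.imwrite("pics/turn.png",np.hstack([cv2.resize(a[165:225,175:255],(400,300),interpolation=2),cv2.resize(b[200:260,310:390],(400,300),interpolation=2)]))
E
```

```text
[-0.763 -1.418 -2.123] [-0.352  0.103  0.009] p [ 506.161 -155.606  131.035] psi 0.573 jt6 0.6950332224369049 q6 -0.9594443440984374 op 0.025005095540844003
```

View pics/turn.png

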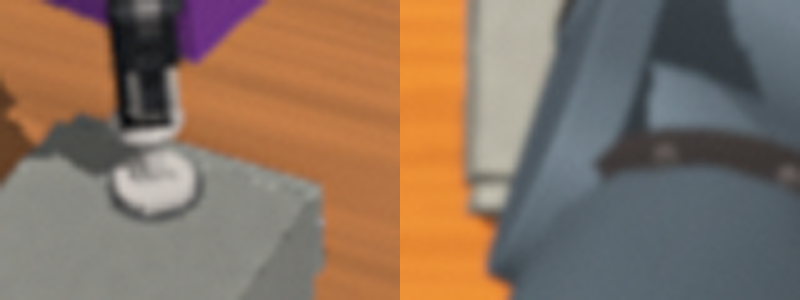

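The slot now runs across the image along with the blade, at (150,172) in the left crop, so the cam is turning. Continue in smaller steps and watch the torque.

send_rows(series=[0,0.015,0,0,0,0.05,0,0,0.015,0,0,0,0.05,0,0,0.015,0,0,0,0.05,0,0,0.015,0,0,0,0.05,0,0,0,0,0,0,0,0])

```text
clock: 23.55
eef_pos: [0.5067, -0.1553, 0.131]
orientation: [[0.931, -0.0, -0.365], [0.365, -0.0, 0.931], [-0.0, -1.0, -0.0]]
contact_force: [0.7, -1.3, -2.8]
opening: 0.0251
```

```bash
python3 st.py
```

```text
[ 0.666 -1.293 -2.798] [-0.328 -0.028  0.134] p [ 506.747 -155.311  131.044] psi 0.373 jt6 0.543650183826685 q6 -0.7584346756549624 op 0.025144202644103834
```

send_rows(series=[0,0.01,0,0,0,0.03,0,0,0.01,0,0,0,0.03,0,0,0.01,0,0,0,0.03,0,0,0,0,0,0,0,0,0,0,0,0,0,0])

```text
$.series: bad value
```

```bash
python3 st.py
```

```text
[ 0.666 -1.293 -2.798] [-0.328 -0.028  0.134] p [ 506.747 -155.311  131.044] psi 0.373 jt6 0.543650183826685 q6 -0.7584346756549624 op 0.025144202644103834
```

send_rows(series=[0,0.01,0,0,0,0.03,0,0,0.01,0,0,0,0.03,0,0,0.01,0,0,0,0.03,0,0,0,0,0,0,0,0,0,0,0,0,0,0,0])

```text
clock: 24.18
eef_pos: [0.507, -0.1552, 0.1311]
orientation: [[0.961, -0.0, -0.278], [0.278, 0.0, 0.961], [-0.0, -1.0, 0.0]]
contact_force: [0.7, -1.8, -3.5]
opening: 0.0251
```

```bash
python3 st.py
```

```text
[ 0.69  -1.761 -3.451] [-0.303 -0.149  0.146] p [ 507.026 -155.203  131.061] psi 0.281 jt6 0.1868388382717967 q6 -0.6662004622893885 op 0.025106389862964755
```

send_rows(series=[0,0.01,0,0,0,0.03,0,0,0.01,0,0,0,0.03,0,0,0,0,0,0,0,0,0,0,0,0,0,0,0,0,0,0,0,0,0,0])

```text
clock: 24.8
eef_pos: [0.5072, -0.1552, 0.1311]
orientation: [[0.976, -0.0, -0.219], [0.219, 0.0, 0.976], [-0.0, -1.0, 0.0]]
contact_force: [2.1, -1.8, -3.0]
opening: 0.0255
```

```bash
python3 st.py
```

```text
[ 2.113 -1.761 -3.038] [-0.323 -0.212  0.203] p [ 507.205 -155.167  131.091] psi 0.221 jt6 0.1607217499986291 q6 -0.6057593308472691 op 0.025454878031690515
```

send_rows(series=[0,0.01,0,0,0,0.03,0,0,0.01,0,0,0,0.03,0,0,0,0,0,0,0,0,0,0,0,0,0,0,0,0,0,0,0,0,0,0])

```text
clock: 25.42
eef_pos: [0.5074, -0.1551, 0.1311]
orientation: [[0.987, 0.0, -0.16], [0.16, -0.0, 0.987], [0.0, -1.0, -0.0]]
contact_force: [0.7, -1.6, -3.7]
opening: 0.0254
```

```bash
python3 st.py; python3 - <<'E'
from h import *
b=env.capture("top").astype(int).sum(2)//3
for c in(327,329,331): print(b[228:250,c])
E
```

```text
[ 0.692 -1.642 -3.665] [-0.29  -0.238  0.17 ] p [ 507.425 -155.137  131.095] psi 0.161 jt6 0.181375527754426 q6 -0.5455769251465209 op 0.025429392232026525
[177 177 177 177 177 171 148 130 152 177 185 177 148 105  83  95 120 134
 138 133 126 119]
[176 177 179 179 180 173 151 134 153 174 179 168 140 103  85  87  96 102
 101  95  94  93]
[175 174 176 174 173 166 144 123 126 130 124 112 101  91  89  89  91  94
  97  97  96  91]
```

send_rows(series=[0,0.01,0,0,0,0.03,0,0,0.005,0,0,0,0.02,0,0,0,0,0,0,0,0,0,0,0,0,0,0,0,0,0,0,0,0,0,0])

```text
clock: 26.1
eef_pos: [0.5076, -0.1551, 0.1311]
orientation: [[0.994, 0.0, -0.111], [0.111, -0.0, 0.994], [0.0, -1.0, -0.0]]
contact_force: [1.3, -1.0, -3.2]
opening: 0.0254
```

```bash
python3 st.py
```

```text
[ 1.255 -0.984 -3.186] [-0.342 -0.296  0.161] p [ 507.575 -155.109  131.098] psi 0.111 jt6 0.1798264542594552 q6 -0.4953923174612699 op 0.02536311641877987
```

send_rows(series=[0,0.01,0,0,0,0.03,0,0,0.005,0,0,0,0.02,0,0,0,0,0,0,0,0,0,0,0,0,0,0,0,0,0,0,0,0,0,0])

```text
clock: 26.72
eef_pos: [0.5077, -0.1551, 0.1311]
orientation: [[0.998, -0.0, -0.061], [0.061, 0.0, 0.998], [-0.0, -1.0, 0.0]]
contact_force: [1.3, -1.4, -4.0]
opening: 0.0249
```

```bash
python3 st.py
```

```text
[ 1.331 -1.436 -4.049] [-0.317 -0.347  0.194] p [ 507.709 -155.09   131.082] psi 0.061 jt6 0.14877148903906345 q6 -0.44523503279114596 op 0.024945573616081167
```

send_rows(series=[0,0.01,0,0,0,0.02,0,0,0.005,0,0,0,0.02,0,0,0,0,0,0,0,0,0,0,0,0,0,0,0,0,0,0,0,0,0,0])

```text
clock: 27.35
eef_pos: [0.5079, -0.1551, 0.1311]
orientation: [[1.0, 0.0, -0.021], [0.021, -0.0, 1.0], [0.0, -1.0, -0.0]]
contact_force: [1.9, -0.7, -4.7]
opening: 0.0254
```

```bash
python3 st.py
```

```text
[ 1.907 -0.663 -4.661] [-0.33  -0.328  0.133] p [ 507.882 -155.096  131.123] psi 0.021 jt6 0.14410543721169233 q6 -0.40512823651226565 op 0.025432279305552
```

send_rows(series=[0,0.01,0,0,0,0.02,0,0,0.005,0,0,0,0.02,0,0,0,0,0,0,0,0,0,0,0,0,0,0,0,0,0,0,0,0,0,0])

```text
clock: 27.98
eef_pos: [0.508, -0.1551, 0.1311]
orientation: [[1.0, -0.0, 0.019], [-0.019, 0.0, 1.0], [-0.0, -1.0, 0.0]]
contact_force: [1.9, -2.4, -3.8]
opening: 0.0256
```

```bash
python3 st.py;  python3 - <<'E'
from h import *
b=env.capture("top").astype(int).sum(2)//3
for c in(326,328,330): print(b[228:250,c])
E
python3 st.py
```

```text
[ 1.919 -2.358 -3.815] [-0.25  -0.315  0.131] p [ 508.001 -155.082  131.096] psi -0.019 jt6 0.11760547757148743 q6 -0.3650157597158399 op 0.0255709517756401
[174 173 174 174 174 167 154 155 171 179 175 160 128  99 102 124 139 144
 141 138 135 133]
[177 178 179 178 179 174 161 165 180 187 183 167 134  97  88 101 114 120
 117 110 105 100]
[175 176 177 179 180 174 159 151 161 163 155 135 111  91  86  88  89  91
  92  94  96  94]
[ 0.521 -0.976 -2.926] [-0.254 -0.301  0.084] p [ 508.01  -155.07   131.103] psi -0.019 jt6 0.1170336571522057 q6 -0.36501538374075143 op 0.025328896924909947
```

send_rows(series=[0,0.005,0,0,0,0.02,0,0,0.005,0,0,0,0.02,0,0,0,0,0,0,0,0,0,0,0,0,0,0,0,0,0,0,0,0,0,0])

```text
clock: 28.65
eef_pos: [0.5081, -0.1551, 0.1311]
orientation: [[0.998, 0.0, 0.059], [-0.059, 0.0, 0.998], [0.0, -1.0, 0.0]]
contact_force: [1.9, -0.9, -3.9]
opening: 0.0254
```

```bash
python3 st.py
```

```text
[ 1.889 -0.851 -3.9  ] [-0.273 -0.402  0.051] p [ 508.123 -155.089  131.092] psi -0.059 jt6 0.10838242946192622 q6 -0.3249218045593834 op 0.025415395663128323
```

send_rows(series=[0,0.005,0,0,0,0.02,0,0,0.005,0,0,0,0.02,0,0,0,0,0,0,0,0,0,0,0,0,0,0,0,0,0,0,0,0,0,0])

```text
clock: 29.28
eef_pos: [0.5082, -0.1551, 0.1311]
orientation: [[0.995, 0.0, 0.099], [-0.099, -0.0, 0.995], [0.0, -1.0, -0.0]]
contact_force: [2.5, -1.3, -4.1]
opening: 0.0251
```

```bash
python3 st.py
```

```text
[ 2.545 -1.28  -4.14 ] [-0.279 -0.468  0.016] p [ 508.234 -155.077  131.116] psi -0.099 jt6 0.08829341735690832 q6 -0.2848835006410673 op 0.02507758589019389
```

send_rows(series=[0,0.005,0,0,0,0.015,0,0,0.005,0,0,0,0.015,0,0,0,0,0,0,0,0,0,0,0,0,0,0,0,0,0,0,0,0,0,0])

```text
clock: 29.9
eef_pos: [0.5083, -0.1551, 0.1311]
orientation: [[0.992, 0.0, 0.129], [-0.129, -0.0, 0.992], [0.0, -1.0, -0.0]]
contact_force: [2.4, -2.3, -3.4]
opening: 0.0255
```

```bash
python3 st.py;  python3 - <<'E'
from h import *
b=env.capture("top").astype(int).sum(2)//3
for c in(326,328,330): print(b[228:250,c])
E
python3 st.py
```

```text
[ 2.447 -2.281 -3.446] [-0.361 -0.571  0.045] p [ 508.326 -155.1    131.106] psi -0.129 jt6 0.1017987378872931 q6 -0.2548286593139276 op 0.025503821060071874
[173 174 173 174 173 167 152 150 166 176 173 156 122  97 103 125 139 144
 142 139 134 132]
[177 177 178 179 178 174 162 167 182 187 181 163 125  93  87 101 115 122
 117 110 104  98]
[175 177 178 179 180 173 161 159 168 165 153 132 107  91  87  88  90  92
  94  95  93  90]
[ 2.492 -1.609 -3.239] [-0.334 -0.536  0.116] p [ 508.322 -155.103  131.095] psi -0.129 jt6 0.10142031591385603 q6 -0.2547921278170481 op 0.025824058824400933
```

send_rows(series=[0,0.035,0,0,0,0.015,0,0,0.005,0,0,0,0.015,0,0,0,0,0,0,0,0,0,0,0,0,0,0,0,0,0,0,0,0,0,0])

```text
clock: 30.58
eef_pos: [0.5086, -0.1551, 0.1311]
orientation: [[0.987, -0.0, 0.158], [-0.158, 0.0, 0.987], [-0.0, -1.0, 0.0]]
contact_force: [0.0, -1.3, -3.4]
opening: 0.0254
```

```bash
python3 - <<'E'
from h import *
T=[]
for i in range(8): env.capture("top");s=env.get_state();T.append([*s["torque"],*s["contact_force"]])
print(np.round(np.mean(T,0),3),np.round(np.std(T,0),3),s["joint_torque"][5],s["eef_pos"],s["orientation"][:,0])
E
```

```text
[-0.306 -0.016  0.101  0.098 -1.565 -2.986] [0.025 0.035 0.035 0.211 0.389 0.6  ] 0.10009593330323696 [ 0.50860806 -0.15516316  0.13107636] [ 9.87383051e-01 -1.58349808e-01 -2.22444233e-04]
```

send_rows(series=[0,0.005,0,0,0,0.015,0,0,0,0,0,0,0.01,0,0,0,0,0,0,0,0,0,0,0,0,0,0,0,0,0,0,0,0,0,0])

```text
clock: 31.6
eef_pos: [0.5087, -0.1552, 0.1311]
orientation: [[0.983, -0.0, 0.183], [-0.183, 0.0, 0.983], [-0.0, -1.0, -0.0]]
contact_force: [-0.9, -1.5, -3.7]
opening: 0.0254
```

```bash
cat > tq.py <<'E'
from h import *
T=[]
for i in range(5): env.capture("top");s=env.get_state();T.append([*s["torque"],*s["contact_force"]])
print(np.round(np.mean(T,0),3),s["joint_torque"][5],s["eef_pos"],s["orientation"][:,0],s["clock"])
E
python3 tq.py
```

```text
[-0.337  0.021  0.175 -0.286 -1.544 -3.524] 0.1569291902706027 [ 0.50872186 -0.15514967  0.13107014] [ 9.83121175e-01 -1.82955578e-01 -1.07182389e-04] 31.85
```

Torque rose from 0.10 to 0.16–0.17 N m over the last 0.025 rad. The drawer is drawn in and the stop is just being reached, so I stop here. Relax the twist within the blade play and lift out.

send_rows(series=[0,-0.01,0,0,0,-0.035,0,0,-0.01,0,0,0,-0.035,0,0,0,-0.3,0,0,0,0,0,0,-0.6,0,0,0,0,0,0,-3,0,0,0,0])

```text
clock: 32.48
eef_pos: [0.508, -0.1548, 0.1699]
orientation: [[0.993, -0.002, 0.114], [-0.114, 0.001, 0.993], [-0.002, -1.0, 0.001]]
contact_force: [0.5, -0.5, 0.3]
opening: 0.0255
```

send_rows(series=[0,0,-5,0,0,-0.18,0,0,0,0,0,0,-0.18,0,0,0,0,0,0,-0.18,0,0,0,0,0,0,-0.18,0,0,0,0,0,0,-0.18,0])

```text
clock: 33.1
eef_pos: [0.5087, -0.1551, 0.2208]
orientation: [[0.703, 0.001, -0.712], [0.712, -0.0, 0.703], [0.001, -1.0, -0.001]]
contact_force: [0.0, -0.2, 0.1]
opening: 0.0258
```

send_rows(series=[0,0,0,0,0,-0.18,0,0,0,0,0,0,-0.18,0,0,0,0,0,0,-0.18,0,0,0,0,0,0,-0.18,0,0,0,0,0,0,-0.18,0])

```text
clock: 33.72
eef_pos: [0.5087, -0.1551, 0.2208]
orientation: [[-0.121, 0.001, -0.993], [0.993, -0.0, -0.121], [-0.0, -1.0, -0.001]]
contact_force: [-0.4, 0.9, -1.1]
opening: 0.0256
```

```bash
python3 st.py; python3 - <<'E'
from h import *
b=env.capture("top").astype(int).sum(2)//3
for c in(328,330,340): print(b[228:250,c])
E
```

```text
[-0.355  0.879 -1.089] [-0.002 -0.012  0.   ] p [ 508.745 -155.079  220.762] psi 1.692 jt6 2.379198744893074 q6 -2.0753070157251163 op 0.025634530927689903
[174 175 175 176 176 171 157 160 176 182 179 160 124  90  88 111 132 139
 141 139 136 136]
[173 173 176 177 179 174 164 165 181 185 180 162 126  91  79  86 101 122
 135 133 129 126]
[ 87  85  86  85  87  86  89  92  97 102 106 110 111 112 111 109 107 103
 102 102  99  97]
```

send_rows(series=[0,0,0,0,0,-0.15,0,0,4.58,0,-3.08,0,0,0,0,4.58,0,-3.08,0,0,0,0,4.58,0,-3.08,0,0,0,0,4.58,0,-3.08,0,0,0])

```text
clock: 34.4
eef_pos: [0.58, 0.0558, 0.2208]
orientation: [[-0.259, 0.001, -0.966], [0.966, 0.0, -0.259], [-0.0, -1.0, -0.001]]
contact_force: [1.3, -0.8, -0.5]
opening: 0.0253
```

send_rows(series=[0,4.58,0,-3.08,0,0,0,0,4.58,0,-3.08,0,0,0,0,0,0,0,0,0,0,0,0,0,0,0,0,0,0,0,0,0,0,0,0])

```text
clock: 35.02
eef_pos: [0.6148, 0.1574, 0.2204]
orientation: [[-0.26, 0.0, -0.966], [0.966, -0.0, -0.26], [-0.0, -1.0, -0.0]]
contact_force: [0.0, -0.7, -1.0]
opening: 0.0255
```

send_rows(series=[0,0.16,3,0.11,0,0,0,0,0,4,0,0,0,0,0,0,2.5,0,0,0,0,0,0,0,0,0,0,0,0,0,0,0,0,0,0])

```text
clock: 35.65
eef_pos: [0.6141, 0.1593, 0.1266]
orientation: [[-0.261, 0.002, -0.965], [0.965, 0.0, -0.261], [-0.0, -1.0, -0.002]]
contact_force: [-0.2, 0.1, -1.3]
opening: 0.0253
```

```bash
python3 st.py; python3 - <<'E'
from h import *
a=env.capture("scene")[:,:,::-1]
cv2.imwrite("pics/ins.png",cv2.resize(a[235:305,285:355],(700,700),interpolation=2)[100:])
p=env.get_state()["eef_pos"]
for h in(.04,.03,.02,.01,0): print(h,proj("scene",p+[.003,.001,-.0583+h]))
print(proj("scene",[.615,.159,.05]))
E
```

```text
[-0.236  0.142 -1.282] [-0.046  0.042 -0.036] p [614.08  159.339 126.559] psi 1.835 jt6 0.003710654127644375 q6 -1.6544843685581099 op 0.025265664580750222
0.04 [317.54348976 263.33664334]
0.03 [317.15449207 266.54853145]
0.02 [316.77080842 269.7165425 ]
0.01 [316.39233064 272.84156947]
0 [316.01895351 275.92448129]
[315.00113148 280.54044138]
```

View pics/ins.png

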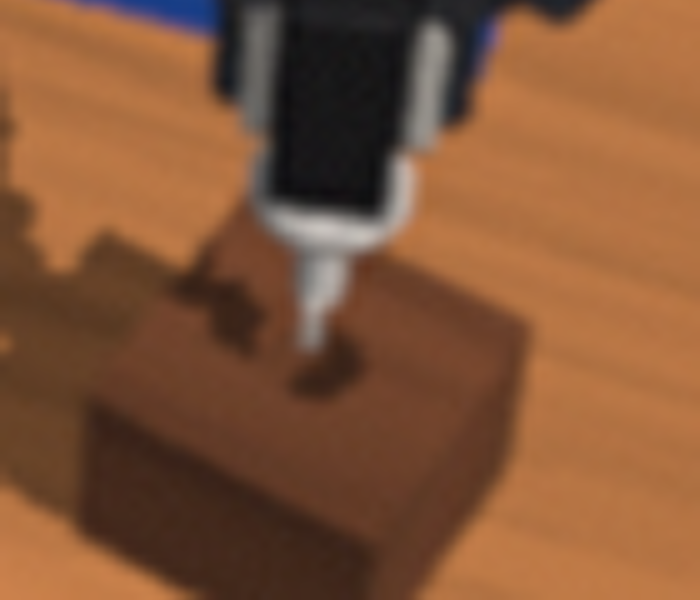

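The blade tip at (315.6,279.5) in the scene image matches the prediction. The hole centre at about (316.5,281) lies some 1 mm to +y. Correct for that and lower with checks.

send_rows(series=[0,0.1,0.5,0.05,0,0,0,0,0,0.7,0,0,0,0,0,0,0.4,0,0,0,0,0,0,0.3,0,0,0,0,0,0,0.3,0,0,0,0])

```text
clock: 36.33
eef_pos: [0.6125, 0.1606, 0.1029]
orientation: [[-0.262, -0.0, -0.965], [0.965, -0.0, -0.262], [-0.0, -1.0, 0.0]]
contact_force: [-1.2, -0.8, -0.2]
opening: 0.0257
```

send_rows(series=[0,0,0.4,0,0,0,0,0,0,0.4,0,0,0,0,0,0,0.4,0,0,0,0,0,0,0.4,0,0,0,0,0,0,0.4,0,0,0,0])

```text
clock: 36.95
eef_pos: [0.6126, 0.1606, 0.0828]
orientation: [[-0.262, -0.0, -0.965], [0.965, -0.0, -0.262], [0.0, -1.0, 0.0]]
contact_force: [-1.7, -0.3, 0.3]
opening: 0.0257
```

send_rows(series=[0,0,0.4,0,0,0,0,0,0,0.4,0,0,0,0,0,0,0.4,0,0,0,0,0,0,0.1,0,0,0,0,0,0,0,0,0,0,0])

```text
clock: 37.58
eef_pos: [0.6126, 0.1606, 0.0699]
orientation: [[-0.262, -0.0, -0.965], [0.965, -0.0, -0.262], [0.0, -1.0, 0.0]]
contact_force: [-2.1, -0.8, -1.8]
opening: 0.0252
```

send_rows(series=[0,0,0.04,0,0,0,0,0,0,0.04,0,0,0,0,0,0,0.04,0,0,0,0,0,0,0.03,0,0,0,0,0,0,0,0,0,0,0])

```text
clock: 38.2
eef_pos: [0.6126, 0.1606, 0.0686]
orientation: [[-0.262, -0.0, -0.965], [0.965, 0.0, -0.262], [0.0, -1.0, 0.0]]
contact_force: [-3.3, -1.0, 0.9]
opening: 0.0252
```

Flange meets the block at TCP .0686, as expected. Release and rise.

send_rows(series=[0.5,0,0,0,0,0,0,1,0,0,0,0,0,0,1,0,0,0,0,0,0,1,0,0,0,0,0,0,1,0,0,0,0,0,0])

```text
clock: 38.83
eef_pos: [0.6127, 0.1606, 0.0686]
orientation: [[-0.262, 0.0, -0.965], [0.965, 0.0, -0.262], [0.0, -1.0, -0.0]]
contact_force: [-0.5, 0.5, -0.1]
opening: 0.0853
```

send_rows(series=[1,0,-2,0,0,0,0,1,0,-3,0,0,0,0,1,0,-5,0,0,0,0,1,0,-5,0,0,0,0,1,0,0,0,0,0,0])

```text
clock: 39.45
eef_pos: [0.6144, 0.161, 0.2244]
orientation: [[-0.262, 0.009, -0.965], [0.965, 0.002, -0.262], [-0.001, -1.0, -0.009]]
contact_force: [-0.5, -0.5, -1.2]
opening: 0.0855
```

```bash
python3 st.py; python3 - <<'E'
from h import *
a=env.capture("scene")[:,:,::-1];b=env.capture("top")[:,:,::-1]
cv2.imwrite("pics/end.png",np.vstack([np.hstack([cv2.resize(a[245:315,285:355],(300,300),interpolation=2),cv2.resize(a[170:230,175:265],(450,300),interpolation=2)]),np.hstack([cv2.resize(b[205:265,310:400],(450,300),interpolation=2),cv2.resize(b[155:215,195:255],(300,300),interpolation=2)])]))
for k,n in(("bug_key","top"),("card_block","top"),("rotary_switch","top"),("mug","top"),("desk_mic","top"),("tin","top"),("driver_grip","scene"),("driver_tip","scene")):
    print(k,[(r["location"],round(r["confidence"],2)) for r in env.mark_of(n,k)[:1]])
E
```

```text
[-0.461 -0.532 -1.196] [-0.005  0.046  0.067] p [614.436 160.96  224.426] psi 1.836 jt6 1.908312867726636e-05 q6 -1.6530943175946764 op 0.08548176718186405
bug_key [([450.8, 227.9], 0.85)]
card_block [([237.3, 122.6], 0.68)]
rotary_switch [([285.7, 202.5], 0.76)]
mug [([342.0, 127.5], 0.71)]
desk_mic [([132.2, 168.3], 0.94)]
tin [([284.0, 166.1], 0.64)]
driver_grip [([315.0, 271.0], 0.93)]
driver_tip [([316.2, 291.3], 0.73)]
```

View pics/end.png

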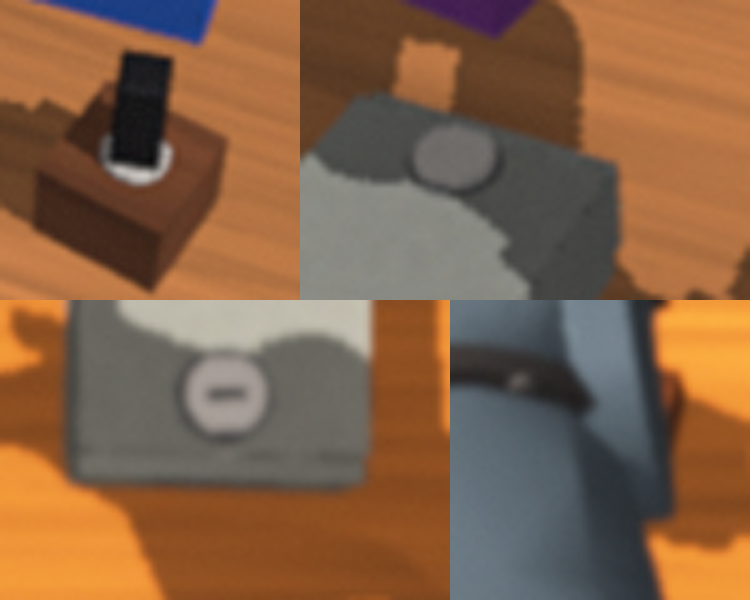

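The driver stands upright with its flange on the block (crop, 138,110). The drawer front lies tight against the cabinet and the slot is across at (226,393). The robot is clear, so I hand in.

```bash
python3 -c "
from plant import env
print(env.sign_off(), env.get_state()['clock'])"
```

```text
the job is handed in; nothing more can be done
the job is handed in; nothing more can be done
```

The drawer is drawn in tight, the driver is back in its stand, and the job is handed in at about 40 s of robot time.

- **Drawer push:** I pushed the drawer in until the force jumped from about 3 to 7 N, where the seal begins. The picture then showed only the bolt's root in a thin gap.
- **Finding the slot:** The blade first met the boss face, and I felt for the slot at 5–7 N. It dropped in about 3 mm towards the drawer end, because the driver sat off-centre in the grip.
- **Turning the cam:** I turned the tool 1.73 rad clockwise, blade play included. Torque was about 0.15–0.2 N m while it drew in the bolt and fell to about 0.1 once the drawer stopped moving. I stopped when it rose to about 0.17 at the stop, below the 0.3 limit.
- **Last checks:**
  - In the last pictures the drawer was tight against the cabinet after release, and the slot lay across at about 90°.
  - The driver stood upright with its flange on the block.
  - The gripper was open and clear.
- **Weaker evidence:**
  - The torque readings were noisy, about ±0.035 N m.
  - The position marks for the things to be left alone moved 1–4 pixels between looks. I put this down to network noise, because the arm never went near them.

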